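Open the spin dryer and unscrew its cap, thread hand unknown

TASK

The turned hubs in the spin dryer are dry. Swing its clear cover up and set it gently back onto its stop, then unscrew the knurled cap that clamps the hubs: some of these machines have a right-hand and some a left-hand thread, so try it one way and then the other until it comes loose. Lift the cap off and finish still holding it upright about ten centimetres above its seat, the cover standing open and the other things on the table left alone, so that I can take out the hubs.

Things in the scene. Friction and masses are not known exactly. Their poses are not given: they have to be found in the camera images.
- spin_dryer: white bench-top spin dryer, fixed, 270 x 222 mm; housing 85 mm high round an open bowl of 160 mm diameter, at its rear a motor hump 109 mm high. Origin on the table on the spindle axis (middle of bowl and cap); x points to its rear (hinge, hump), -x to its front with green and red buttons, z up
- cover (a joint): angle of the dryer's clear cover (190 x 212 x 29 mm, 0.45 kg): 0 lying shut, 1.70 standing open on the rubber stops of the hump. Let go short of about 1.4 it falls shut; beyond, it leans back onto the stops by its own weight
- cover_handle (a point): middle of the cover's handle, a round steel bar of 12 mm diameter and 94 mm length, parallel to the hinge, 40 mm in front of the cover's edge (34 mm free space between), 87 mm above the table when shut; it lies 230 mm from the hinge line, level with it when shut, and moves with the cover
- cover_hinge (a point): middle of the hinge line, which runs along the dryer's y axis, 95 mm behind the spindle axis, 87 mm above the table; does not move with the cover
- screw_cap: loose aluminium cap, 46 mm diameter, 42 mm high, 0.09 kg, blue top with a white dot. Origin in the middle of its underside, z up its axis, x toward the dot. It starts seated with the dot to the dryer's rear (its x along the dryer's x within 0.12 rad)
- wash_bottle: bystander: white squeeze bottle with red cap and bent spout, 54 x 86 x 169 mm, origin under its middle
- ring_gauge: bystander: steel ring, 58 mm diameter, 18 mm high, origin under its middle
- milled_block: bystander: milled aluminium block, 32 x 56 x 22 mm, origin under its middle
- turned_shaft: bystander: stepped steel shaft standing on its flange, 33 mm diameter, 73 mm high, origin under its middle
- cap_seat (a point): middle of the cap's seat, 67 mm above the table: top of the flat steel spider over six turned hubs in the bowl; nothing in the bowl but the cap is higher. The cap's thread: loosening is counterclockwise seen from above if right-hand, clockwise if left-hand; nothing outside shows which. Turned the tightening way the cap stops within 0.3 rad
- cap_head (a point): on the cap's axis, 30 mm above its underside: middle of the solid knurled head (24 mm high) to grasp. Three lugs inside the cap run in a coarse thread: turned 1.05 to 1.35 rad the loosening way from dot-to-rear it is free and lifts straight off (beyond, a stop); short of that it lifts 1 to 6 mm at most. It turns freely, with under 0.1 N m, between its stops

How it is judged:
By the outcome, as a careful person would: the job done as asked, in the order asked, and still so for the second after the job is handed in, while the arm keeps its last pose, push and grip.
It also fails if it takes over 61 s, if anything falls off the work surface, if the arm or the gripper's body presses on something with over 40 N, if the wrist force passes 120 N, or if a joint passes its speed limit or range.

ROBOT

A 7-joint arm with a two-finger parallel gripper is mounted at the origin on the work surface; the furniture and walls round the work are solid. World frame = base frame: x ahead of the robot, y to its left, z up, the work surface at z = 0. Lengths are in m, angles in rad, forces in N, time in s.
With the tool pointing down it reaches from about 0.35 to 0.9 m from the base axis. Payload 8.1 kg.
Tool frame: the origin (TCP) lies on the centre line of the jaws, within the pads' length; the fingertips stand 14 mm ahead of it and the grasp point (between the pads) lies 5 mm behind it; z points along the fingers, y is the line along which they close (so a half turn about z gives the same grasp; the last joint's range is limited). The gripper opens to 85 mm and grips with 20 to 120 N. Pads are 22 mm wide; open, the fingers measure 114 mm over their backs; the gripper's body (76 mm by 85 mm) begins 54 mm behind the grasp point. The pads swing forward as they close: fully open they stand 13 mm farther back than shut.
Start: joints at [-1.392, 0.434, 0.025, 1.573, -0.012, 1.134, -0.075], TCP at [0.174, 0.6, 0.221] pointing down, gripper open.
Joint ranges: [-2.62, 2.62], [-0.44, 2.09], [-1.27, 1.32], [0.08, 2.57], [-1.32, 4.46], [0.12, 2], [-2.74, 2.74]. Speed limits (rad/s): [2.22, 2.22, 3.01, 3.01, 3.14, 3.14, 3.14].

INTERFACE

Orientations are given as a rotation vector (axis times angle).
In Python, from bench import bot gives the robot as it stands. The module is installed in compiled form; this text tells all that it offers.
- The arm moves only by the shell command python3 -m jog 'ROWS' [FORCE]. ROWS is JSON, a list of rows, each a list of 7 numbers: the shift along the tool's x, y, z normalised to -1 to 1, where 1 is 0.3 m, then the turn, a rotation vector about the tool's x, y, z normalised to -1 to 1, where 1 is 0.5 rad, then the opening, from 0 (shut) to 1 (fully open). A call has 1 to 5 rows; each row is the pose to reach, as a shift and turn from the pose commanded when the call began, along the tool's axes at that moment; what a row does not reach only later rows make up. A row lasts 1/10 s, in which the tool goes at most 50 mm and 8.59 degrees, less where a joint would pass 70% of its speed; a pose out of reach is approached as far as the arm can. A call with a number of a shift or a turn outside -1 to 1 is refused whole. A call with a gripper value outside its range is refused whole. The fingers move at their own pace and stop on an object; FORCE is the grip in N (left out, the last holds). Time passes only in rows, so rows that repeat a pose let the fingers close. It gives the time, the measured TCP pose, the force, the opening and the grip force at its end, in the units of the state.
- bot.sense(): the state, without advancing time (a new reading comes with each control period).
- bot.capture(name): name is "scene" or "top" or "wrist"; returns a dict with "frame" (400x640x3 uint8, blue, green, red), "depth" (400x640 float32, m along the optical axis (not along the pixel's ray), 0 where there is no reading), "K" (3x3 intrinsics, pixels), "xyz" and "rotation" of the camera in the world. Camera axes: x right, y down, z forward; pixel columns grow to the right and rows downward; lengths in m; the calibration is good to about 2 mm. A picture is of the moment at which its call begins.
- bot.sign_off(): hands the job in; it is judged then, once.
Trained networks look in the newest picture that a camera, given by its name, has taken for a name from the list of things; names that differ only in an ending like _2 or _b are one class to them, and where a whole thing is asked for, a point or a joint stands for the part that bears it (a point fixed in the world has none). Each returns a list of dicts, best first, with "score" (0 to 1); they miss things now and then, are a little off and sometimes report something else, mostly with a low value. They report only what shows in the picture. A call takes as long as a camera call.
- bot.trace(label, camera): "region" (400x640 bool, what is visible of it).
- bot.place_of(label, camera): "at" ([x, y, z] in m, in the coordinates of the camera as it stood for that picture, good to about 4 mm: a listed point, or the origin of a listed thing).
The state is a dict: "time": time; "joints": joint angles; "joint_vel": joint speeds; "tau": joint torques, N m; "tool_pos": TCP position; "orientation": TCP orientation; "wrist_force": force on the tool from outside, world axes, zero at the start; "ft_torque": the same for the moment, N m; "grip_width": finger opening in m; "finger_force": force on a finger pad.
Only numpy, scipy, OpenCV 4.12 (cv2) and the standard library are available. Lean on these libraries where they do the work, as an engineer would, in place of code of your own. Each camera call takes 0.05 s, during which the arm holds its last target. There are 200 camera calls.

## Working session

There is one attempt and no reset: what is moved stays moved. The work goes in short steps, Python scripts to look and compute and a shell command to move; the robot and the scene stay as the last step left them, time stands still between calls to the robot, and variables do not carry over. Pictures are saved under pics/ and viewed, at most 10 in all, crops included, and the job is handed in when it is done.

```bash
mkdir -p pics; cat > h.py <<'E'
from bench import bot
import numpy as np, cv2
from scipy.spatial.transform import Rotation as R
def world(c,p): 
    M=np.array(c["rotation"]); M=M if M.shape==(3,3) else R.from_rotvec(M).as_matrix()
    return M@np.array(p)+np.array(c["xyz"])
def find(c,cam,n):
    return [(round(d["score"],2),world(c,d["at"]).round(4).tolist()) for d in bot.place_of(n,cam)[:2]]
E
python3 - <<'E'
from h import *
s=bot.sense();print(s)
ims=[]
for cam in("scene","top"):
    c=bot.capture(cam);ims.append(c["frame"]);print(cam,c["xyz"],c["rotation"])
    for n in("spin_dryer","cover_handle","cover_hinge","screw_cap","cap_seat","cap_head","wash_bottle","ring_gauge","milled_block","turned_shaft"):
        print(n,find(c,cam,n))
cv2.imwrite("pics/a.png",cv2.resize(np.vstack(ims),(480,600)))
E
```

```text
{'time': 0.0, 'joints': array([-1.39160439,  0.43522699,  0.02497488,  1.57411517, -0.0115892 ,
        1.13399277, -0.07507588]), 'joint_vel': array([-0.00152289,  0.00112081,  0.00148488,  0.0002073 ,  0.00079469,
       -0.00164344, -0.00073143]), 'tau': array([ 8.89872881e-04, -6.70449400e+01,  1.02532636e+00, -3.16207123e+01,
        1.55683479e-02,  1.23785072e-02,  7.03974393e-06]), 'tool_pos': array([0.17371232, 0.59982221, 0.22001653]), 'orientation': array([-4.41231708e-01, -3.11038205e+00,  2.50683061e-03]), 'wrist_force': array([-0.06406203, -0.05717157, -0.2792182 ]), 'ft_torque': array([0.02748356, 0.00443738, 0.01855535]), 'finger_force': 0.0, 'grip_width': 0.08549073719461697}
scene [-0.15042414 -0.9172374   0.66061998] [-1.95093709  0.6515505  -0.40897896]
spin_dryer [(0.9, [0.5625, -0.096, 0.0008])]
cover_handle [(0.69, [0.4352, -0.131, 0.0857])]
cover_hinge [(0.74, [0.6494, -0.0799, 0.0896])]
screw_cap []
cap_seat []
cap_head [(0.58, [0.5611, -0.0998, -0.0041])]
wash_bottle [(0.97, [0.6958, 0.3578, -0.0075]), (0.23, [0.6396, -0.3532, 0.0045])]
ring_gauge [(0.56, [0.507, -0.3496, -0.0018])]
milled_block [(0.84, [0.3758, -0.3248, -0.003])]
turned_shaft [(0.66, [0.6397, -0.3562, 0.0022])]
top [ 0.34957921 -0.01682679  1.31713462] [-2.1182189   2.14198597 -0.18197585]
spin_dryer [(0.81, [0.5609, -0.1012, 0.0007])]
cover_handle [(0.95, [0.4378, -0.1352, 0.0924])]
cover_hinge [(0.69, [0.655, -0.0779, 0.093])]
screw_cap [(0.37, [0.4364, -0.1352, 0.0897])]
cap_seat []
cap_head []
wash_bottle [(0.87, [0.6923, 0.3543, 0.0021])]
ring_gauge [(0.59, [0.5088, -0.3497, -0.0002])]
milled_block [(0.52, [0.3739, -0.3286, -0.0004])]
turned_shaft [(0.65, [0.6423, -0.3594, 0.0028])]
```

View pics/a.png

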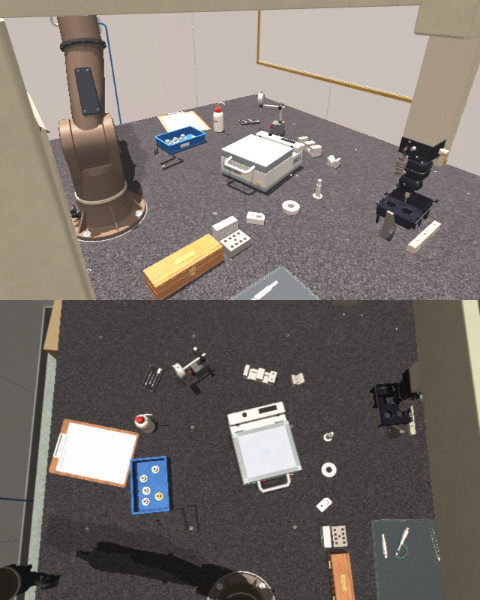

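```bash
cat >> h.py <<'E'
def tool(yaw,tilt=0): # yaw of tool y axis in world, tool down
    y=np.array([np.cos(yaw),np.sin(yaw),0]);z=np.array([0,0,-1.]);return R.from_matrix(np.c_[np.cross(y,z),y,z])
def plan(wps,start=None):
    s=bot.sense()
    p,r=start or (s["tool_pos"],R.from_rotvec(s["orientation"]))
    for q,t in wps:
        q=np.array(q)
        print((r.inv().apply(q-p)/.3).round(3).tolist(),((r.inv()*t).as_rotvec()/.5).round(3).tolist(), "mm",round(1000*np.linalg.norm(q-p)))
        p,r=q,t
E
python3 - <<'E'
from h import *
d=np.deg2rad
plan([((.30,.48,.25),tool(d(60))),((.42,.28,.25),tool(d(44))),((.45,.08,.25),tool(d(28))),((.43,-.132,.22),tool(d(14)))])
E
```

```text
[-0.516, -0.268, -0.097] [0.0, 0.0, 0.483] mm 177
[-0.68, -0.377, 0.0] [0.0, 0.0, 0.559] mm 233
[-0.549, -0.391, 0.0] [0.0, 0.0, 0.559] mm 202
[-0.593, -0.391, 0.1] [0.0, 0.0, 0.489] mm 215
```

```bash
python3 -m jog '[[-0.516,-0.268,-0.1,0,0,0.48,1],[-0.516,-0.268,-0.1,0,0,0.48,1],[-0.516,-0.268,-0.1,0,0,0.48,1],[-0.516,-0.268,-0.1,0,0,0.48,1],[-0.516,-0.268,-0.1,0,0,0.48,1]]'
python3 -m jog '[[-0.68,-0.377,0,0,0,0.56,1],[-0.68,-0.377,0,0,0,0.56,1],[-0.68,-0.377,0,0,0,0.56,1],[-0.68,-0.377,0,0,0,0.56,1],[-0.68,-0.377,0,0,0,0.56,1]]'
python3 -m jog '[[-0.55,-0.39,0,0,0,0.56,1],[-0.55,-0.39,0,0,0,0.56,1],[-0.55,-0.39,0,0,0,0.56,1],[-0.55,-0.39,0,0,0,0.56,1],[-0.55,-0.39,0,0,0,0.56,1]]'
python3 -m jog '[[-0.59,-0.39,0.1,0,0,0.49,0.45],[-0.59,-0.39,0.1,0,0,0.49,0.45],[-0.59,-0.39,0.1,0,0,0.49,0.45],[-0.59,-0.39,0.1,0,0,0.49,0.45],[-0.59,-0.39,0.1,0,0,0.49,0.45]]'
python3 - <<'E'
from h import *
s=bot.sense();print(s["joints"].round(2))
for cam in("wrist","top"):
    c=bot.capture(cam)
    for n in("spin_dryer","cover_handle","cover_hinge"): print(cam,n,find(c,cam,n))
    if cam=="wrist": cv2.imwrite("pics/b.png",c["frame"])
    t=bot.trace("cover_handle",cam)
    if t:
        v,u=np.nonzero(t[0]["region"]);Z=c["depth"][v,u];K=c["K"]
        P=np.c_[(u-K[0,2])/K[0,0]*Z,(v-K[1,2])/K[1,1]*Z,Z][Z>0]
        W=np.array([world(c,p) for p in P]);print(t[0]["score"],len(W),np.median(W,0),W.min(0),W.max(0))
E
```

```text
time: 1.6
tool_pos: [0.3048, 0.4768, 0.252]
orientation: [0.821, 3.03, 0.002]
wrist_force: [0.1, 0.1, -0.2]
grip_width: 0.0854
finger_force: 0.0
time: 2.1
tool_pos: [0.4219, 0.2776, 0.251]
orientation: [1.229, 2.891, 0.0]
wrist_force: [0.6, 0.5, -0.8]
grip_width: 0.0856
finger_force: 0.0
time: 2.6
tool_pos: [0.4519, 0.0744, 0.2513]
orientation: [1.628, 2.685, -0.001]
wrist_force: [-0.8, 0.3, -0.5]
grip_width: 0.0855
finger_force: 0.0
time: 3.1
tool_pos: [0.4302, -0.1348, 0.2206]
orientation: [1.94, 2.47, -0.001]
wrist_force: [0.2, 0.7, 0.2]
grip_width: 0.0386
finger_force: 0.0
[-0.38  0.15  0.66  2.01 -0.11  1.01  0.56]
wrist spin_dryer [(0.81, [0.567, -0.0959, -0.0018])]
wrist cover_handle [(0.74, [0.434, -0.1309, 0.0852])]
wrist cover_hinge [(0.9, [0.6573, -0.0734, 0.0848])]
0.71 49979 [ 0.55917214 -0.07901995  0.11554954] [ 0.41805722 -0.25326549 -0.00302824] [0.74618746 0.06162591 0.26393602]
top spin_dryer [(0.94, [0.5607, -0.101, 0.002]), (0.37, [0.6584, -0.0806, 0.0923])]
top cover_handle [(0.78, [0.4368, -0.1361, 0.0921])]
top cover_hinge [(0.68, [0.6595, -0.0775, 0.0899])]
0.8 4309 [ 0.58214697 -0.07785925  0.11683272] [ 0.41927599 -0.22162657 -0.00417201] [0.70882604 0.02226982 0.61947829]
```

View pics/b.png

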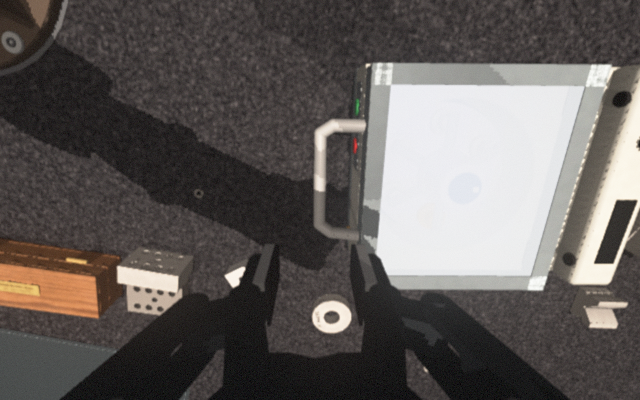

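```bash
python3 - <<'E'
from h import *
c=bot.capture("wrist");K=c["K"];D=c["depth"]
P=[]
for v in range(145,225,8):
    row=D[v,305:335]; w=[]
    for u in range(305,335):
        Z=D[v,u]
        if Z<=0: continue
        p=world(c,[(u-K[0,2])/K[0,0]*Z,(v-K[1,2])/K[1,1]*Z,Z])
        if p[2]>.075: w.append(p)
    if w: w=np.array(w);P.append([w[:,0].mean(),w[:,1].mean(),w[:,2].max()])
P=np.array(P);print(P.round(4));a=np.polyfit(P[:,1],P[:,0],1);print(a,np.arctan(-a[0]))
h=P.mean(0)
E
```

```text
[[ 0.4255 -0.089   0.0929]
 [ 0.4269 -0.0966  0.0929]
 [ 0.4289 -0.1042  0.0929]
 [ 0.4309 -0.1117  0.0936]
 [ 0.4328 -0.1196  0.0932]
 [ 0.4343 -0.1277  0.0923]
 [ 0.4359 -0.1359  0.0937]
 [ 0.438  -0.1442  0.0929]
 [ 0.4401 -0.1527  0.0924]
 [ 0.4423 -0.1614  0.0921]]
[-0.23107094  0.40484388] 0.22708528029225894
```

```bash
python3 - <<'E'
from h import *
t=tool(.227);plan([((.434,-.128,.16),t),((.434,-.128,.082),t)])
E
```

```text
[0.004, 0.01, 0.203] [0.0, -0.0, 0.037] mm 61
[0.0, 0.0, 0.26] [0.0, 0.0, 0.0] mm 78
```

```bash
python3 -m jog '[[0.004,0.01,0.1,0,0,0.037,0.36],[0.004,0.01,0.203,0,0,0.037,0.36],[0.004,0.01,0.203,0,0,0.037,0.36],[0.004,0.01,0.203,0,0,0.037,0.36]]'
python3 -m jog '[[0,0,0.07,0,0,0,0.36],[0,0,0.14,0,0,0,0.36],[0,0,0.21,0,0,0,0.36],[0,0,0.26,0,0,0,0.36],[0,0,0.26,0,0,0,0.36]]'
python3 -m jog '[[0,0,0,0,0,0,0],[0,0,0,0,0,0,0],[0,0,0,0,0,0,0],[0,0,0,0,0,0,0],[0,0,0,0,0,0,0]]' 30
python3 - <<'E'
from h import *
print(bot.sense()["tool_pos"],bot.sense()["orientation"])
H=np.array([.658,-.075,.087]);t=tool(.227);ux=np.array([np.cos(.227),np.sin(.227),0])
s=bot.sense()["tool_pos"]
g=lambda a:H+.23*(-ux*np.cos(a)+np.array([0,0,np.sin(a)]))+np.array([0,0,-.005])
print(s-g(0))
for a in np.arange(0.1,1.75,.1): print(round(a,2),(t.inv().apply(g(a)-g(0))/.3).round(3))
E
```

```text
time: 4.05
tool_pos: [0.4335, -0.129, 0.1603]
orientation: [-1.957, -2.456, 0.002]
wrist_force: [0.1, -0.3, 0.5]
grip_width: 0.0305
finger_force: 0.0
time: 4.55
tool_pos: [0.4339, -0.1288, 0.082]
orientation: [-1.957, -2.457, 0.0]
wrist_force: [0.4, -0.0, 0.2]
grip_width: 0.0309
finger_force: 0.0
time: 5.05
tool_pos: [0.4343, -0.129, 0.0824]
orientation: [1.957, 2.457, 0.001]
wrist_force: [-0.6, 1.8, 7.0]
grip_width: 0.0004
finger_force: 3.0
[ 0.43425308 -0.12896675  0.08244263] [1.95682700e+00 2.45657374e+00 1.25605600e-03]
[ 0.00035265 -0.00220399  0.00044263]
0.1 [-0.     0.004 -0.077]
0.2 [-0.     0.015 -0.152]
0.3 [ 0.     0.034 -0.227]
0.4 [ 0.     0.061 -0.299]
0.5 [-0.     0.094 -0.368]
0.6 [ 0.     0.134 -0.433]
0.7 [-0.     0.18  -0.494]
0.8 [ 0.     0.233 -0.55 ]
0.9 [ 0.     0.29  -0.601]
1.0 [-0.     0.352 -0.645]
1.1 [ 0.     0.419 -0.683]
1.2 [ 0.     0.489 -0.715]
1.3 [ 0.     0.562 -0.739]
1.4 [-0.     0.636 -0.756]
1.5 [-0.     0.712 -0.765]
1.6 [ 0.     0.789 -0.766]
1.7 [-0.     0.865 -0.76 ]
```

```bash
python3 - <<'E'
from h import *
c=bot.capture("wrist");d=bot.capture("scene")
v=d["frame"][170:270,260:440]
cv2.imwrite("pics/c.png",np.vstack([c["frame"],cv2.resize(v,(640,356))])[:,:][:756:1] if 0 else cv2.resize(np.vstack([c["frame"],cv2.resize(v,(640,356))]),(508,600)))
E
```

```text
(no output)
```

View pics/c.png

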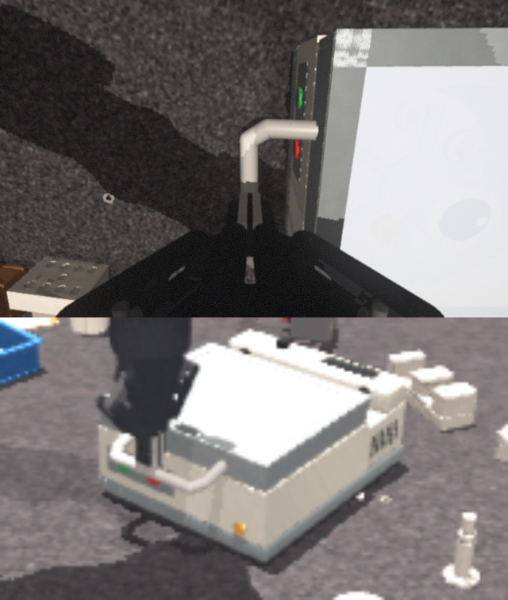

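```bash
python3 - <<'E'
from h import *
c=bot.capture("wrist");K=c["K"];D=c["depth"]
for v in range(180,345,8):
  o=[]
  for u in (305,313,321,335):
    Z=D[v,u];p=world(c,[(u-K[0,2])/K[0,0]*Z,(v-K[1,2])/K[1,1]*Z,Z]).round(3).tolist() if Z>0 else None;o.append(p)
  print(v,*o)
print(find(c,"wrist","cover_handle"),bot.sense()["wrist_force"],bot.sense()["finger_force"])
E
```

```text
180 [0.42, -0.086, 0.09] [0.424, -0.084, 0.093] [0.428, -0.083, 0.093] [0.447, -0.106, -0.001]
188 [0.421, -0.09, 0.091] [0.425, -0.088, 0.092] [0.429, -0.088, 0.091] [0.449, -0.113, -0.002]
196 [0.422, -0.094, 0.091] [0.426, -0.092, 0.093] [0.43, -0.092, 0.091] [0.451, -0.119, -0.0]
204 [0.423, -0.098, 0.091] [0.427, -0.097, 0.093] [0.431, -0.097, 0.09] [0.452, -0.126, -0.001]
212 [0.424, -0.102, 0.091] [0.428, -0.101, 0.093] [0.432, -0.101, 0.091] [0.454, -0.133, -0.0]
220 [0.425, -0.107, 0.09] [0.429, -0.105, 0.093] [0.433, -0.105, 0.092] [0.456, -0.141, -0.002]
228 [0.426, -0.112, 0.09] [0.43, -0.11, 0.092] [0.434, -0.11, 0.09] [0.458, -0.148, -0.001]
236 [0.427, -0.116, 0.091] [0.431, -0.115, 0.092] [0.435, -0.114, 0.091] [0.46, -0.156, -0.002]
244 [0.427, -0.117, 0.098] [0.431, -0.116, 0.097] [0.435, -0.115, 0.099] [0.462, -0.164, -0.002]
252 [0.427, -0.116, 0.107] [0.431, -0.116, 0.106] [0.435, -0.115, 0.107] [0.443, -0.117, 0.101]
260 [0.428, -0.117, 0.114] [0.431, -0.116, 0.115] [0.435, -0.115, 0.115] [0.443, -0.117, 0.108]
268 [0.428, -0.116, 0.122] [0.431, -0.116, 0.121] [
[... 297 characters left out ...]
15, 0.138] [0.44, -0.113, 0.139]
300 [0.428, -0.116, 0.143] [0.434, -0.126, 0.129] [0.434, -0.115, 0.142] [0.439, -0.114, 0.143]
308 [0.428, -0.115, 0.149] [0.435, -0.129, 0.13] [0.435, -0.119, 0.143] [0.439, -0.113, 0.148]
316 [0.429, -0.116, 0.152] [0.435, -0.133, 0.131] [0.437, -0.124, 0.141] [0.439, -0.113, 0.153]
324 [0.429, -0.118, 0.153] [0.444, -0.171, 0.093] [0.437, -0.128, 0.141] [0.437, -0.108, 0.162]
332 [0.432, -0.133, 0.141] [0.445, -0.178, 0.091] [0.438, -0.132, 0.14] [0.437, -0.109, 0.164]
340 [0.433, -0.135, 0.142] [0.467, -0.273, -0.001] [0.439, -0.133, 0.143] [0.437, -0.109, 0.167]
[(0.73, [0.4338, -0.1296, 0.0862])] [-0.520295    0.35056328  7.1925618 ] 3.7264740094542503
```

```bash
python3 -m jog '[[0,0,0,0,0,0,0.36],[0,0,0,0,0,0,0.36],[0,0,0,0,0,0,0.36],[0,0,0,0,0,0,0.36],[0,0,0,0,0,0,0.36]]'
python3 -m jog '[[0,0,0.015,0,0,0,0.36],[0,0,0.03,0,0,0,0.36],[0,0,0.045,0,0,0,0.36],[0,0,0.045,0,0,0,0.36]]'
python3 -m jog '[[0,0,0,0,0,0,0.2],[0,0,0,0,0,0,0.2],[0,0,0,0,0,0,0.2],[0,0,0,0,0,0,0.2],[0,0,0,0,0,0,0.2]]'
python3 -m jog '[[0,0,0,0,0,0,0.1],[0,0,0,0,0,0,0.1],[0,0,0,0,0,0,0.1],[0,0,0,0,0,0,0.1],[0,0,0,0,0,0,0.1]]'
```

```text
time: 5.75
tool_pos: [0.4336, -0.1289, 0.0818]
orientation: [-1.957, -2.457, 0.0]
wrist_force: [-0.2, -0.2, 0.1]
grip_width: 0.0307
finger_force: 0.0
time: 6.15
tool_pos: [0.4332, -0.1289, 0.0677]
orientation: [-1.957, -2.456, 0.001]
wrist_force: [-0.7, 0.4, -0.8]
grip_width: 0.0306
finger_force: 0.0
time: 6.65
tool_pos: [0.4338, -0.1289, 0.0685]
orientation: [1.957, 2.457, 0.0]
wrist_force: [-0.1, 0.1, -0.1]
grip_width: 0.017
finger_force: 0.0
time: 7.15
tool_pos: [0.4339, -0.1289, 0.0685]
orientation: [1.957, 2.457, 0.0]
wrist_force: [-1.2, 1.1, 4.6]
grip_width: 0.0105
finger_force: 29.5
```

```bash
python3 -m jog '[[0,0,0,0,0,0,0.3],[0,0,0,0,0,0,0.3],[0,0,0,0,0,0,0.3],[0,0,0.01,0,0,0,0.3],[0,0,0.022,0,0,0,0.3]]'
python3 -m jog '[[0,0,0,0,0,0,0],[0,0,0,0,0,0,0],[0,0,0,0,0,0,0],[0,0,0,0,0,0,0],[0,0,0,0,0,0,0]]' 40
python3 - <<'E'
from h import *
d=bot.capture("scene");v=d["frame"][180:250,280:380]
w=bot.capture("wrist")["frame"]
cv2.imwrite("pics/d.png",np.hstack([cv2.resize(v,(500,350),interpolation=cv2.INTER_CUBIC),w[150:400,200:440][:, :].repeat(1,0) if 0 else cv2.resize(w[150:400,200:440],(300,350))]))
E
```

```text
time: 7.65
tool_pos: [0.4338, -0.1289, 0.0616]
orientation: [1.957, 2.457, 0.0]
wrist_force: [-0.6, -0.3, 0.1]
grip_width: 0.0256
finger_force: 0.0
time: 8.15
tool_pos: [0.4338, -0.1288, 0.0618]
orientation: [1.957, 2.457, 0.0]
wrist_force: [2.2, 1.7, -3.2]
grip_width: 0.0101
finger_force: 38.9
```

View pics/d.png

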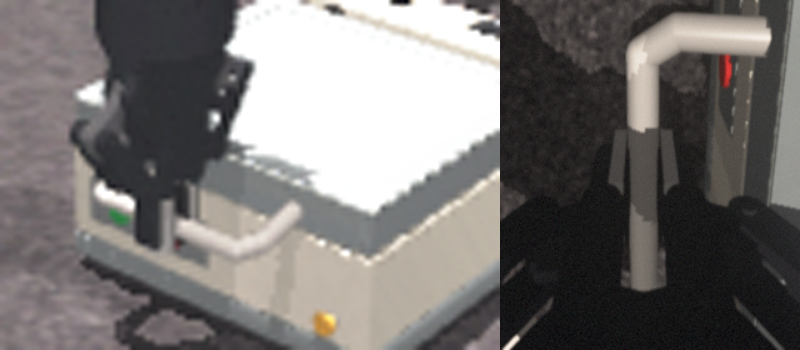

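```bash
python3 -m jog '[[0,0.004,-0.077,0,0,0,0],[0,0.015,-0.152,0,0,0,0],[0,0.034,-0.227,0,0,0,0],[0,0.061,-0.299,0,0,0,0],[0,0.061,-0.299,0,0,0,0]]' 30
```

```text
time: 8.75
tool_pos: [0.4521, -0.1245, 0.1533]
orientation: [1.957, 2.457, 0.002]
wrist_force: [-1.1, 0.8, -1.5]
grip_width: 0.0105
finger_force: 38.1
```

```bash
python3 -m jog '[[0,0.033,-0.069,0,0,0,0],[0,0.073,-0.134,0,0,0,0],[0,0.119,-0.195,0,0,0,0],[0,0.172,-0.251,0,0,0,0],[0,0.229,-0.302,0,0,0,0]]'
python3 -m jog '[[0,0.062,-0.044,0,0,0,0],[0,0.129,-0.082,0,0,0,0],[0,0.199,-0.114,0,0,0,0],[0,0.272,-0.138,0,0,0,0],[0,0.272,-0.138,0,0,0,0]]'
python3 - <<'E'
from h import *
H=np.array([.658,-.075,.087]);s=bot.sense();print(s["wrist_force"],s["joints"].round(2))
p=s["tool_pos"]+[0,0,.0252];print((p-H).round(4), np.hypot(np.hypot(*(p-H)[:2]),(p-H)[2]))
E
```

```text
time: 9.25
tool_pos: [0.5148, -0.1097, 0.2419]
orientation: [-1.955, -2.45, 0.006]
wrist_force: [-10.5, 2.1, 7.4]
grip_width: 0.0104
finger_force: 37.0
time: 9.75
tool_pos: [0.6003, -0.09, 0.2848]
orientation: [1.954, 2.458, 0.003]
wrist_force: [-5.2, 5.4, 15.9]
grip_width: 0.0101
finger_force: 39.5
[-5.21188802  5.36670727 15.88541863] [-0.38  0.4   0.64  1.56 -0.25  1.26  0.53]
[-0.0577 -0.015   0.223 ] 0.23088007032060387
```

```bash
python3 -m jog '[[0,0.037,-0.014,0,0,0,0],[0,0.074,-0.022,0,0,0,0],[0,0.112,-0.027,0,0,0,0],[0,0.15,-0.031,0,0,0,0],[0,0.15,-0.031,0,0,0,0]]'
python3 -m jog '[[0,0.03,-0.001,0,0,0,0],[0,0.06,-0.001,0,0,0,0],[0,0.09,-0.001,0,0,0,0],[0,0.115,0,0,0,0,0],[0,0.115,0,0,0,0,0]]'
```

```text
time: 10.25
tool_pos: [0.6428, -0.0802, 0.2926]
orientation: [-1.956, -2.458, -0.001]
wrist_force: [-3.3, 3.9, 6.2]
grip_width: 0.0104
finger_force: 38.2
time: 10.75
tool_pos: [0.6764, -0.0724, 0.2918]
orientation: [-1.955, -2.458, -0.0]
wrist_force: [-1.2, 5.3, -1.2]
grip_width: 0.0107
finger_force: 38.1
```

```bash
python3 -m jog '[[0,0.008,0,0,0,0,0],[0,0.016,0.001,0,0,0,0],[0,0.024,0.002,0,0,0,0],[0,0.024,0.002,0,0,0,0]]'
python3 -m jog '[[0,0.006,0,0,0,0,0],[0,0.012,0.001,0,0,0,0],[0,0.012,0.001,0,0,0,0]]'
```

```text
time: 11.15
tool_pos: [0.6823, -0.0711, 0.2913]
orientation: [-1.956, -2.456, 0.0]
wrist_force: [-1.8, 5.0, -1.4]
grip_width: 0.01
finger_force: 38.0
time: 11.45
tool_pos: [0.6856, -0.0703, 0.2909]
orientation: [-1.955, -2.456, 0.001]
wrist_force: [-1.9, 5.1, -2.1]
grip_width: 0.0108
finger_force: 38.0
```

```bash
python3 -m jog '[[0,0.006,0,0,0,0,0],[0,0.01,0.001,0,0,0,0],[0,0.01,0.001,0,0,0,0]]'
python3 -m jog '[[0,0.005,0,0,0,0,0],[0,0.008,0,0,0,0,0],[0,0.008,0,0,0,0,0]]'
```

```text
time: 11.75
tool_pos: [0.6867, -0.07, 0.2909]
orientation: [-1.955, -2.453, 0.003]
wrist_force: [-10.6, 5.3, 4.5]
grip_width: 0.0105
finger_force: 38.4
time: 12.05
tool_pos: [0.6868, -0.0701, 0.2909]
orientation: [-1.954, -2.449, 0.007]
wrist_force: [-21.3, 5.1, 7.5]
grip_width: 0.0105
finger_force: 38.9
```

```bash
python3 -m jog '[[0,-0.012,0,0,0,0,0],[0,-0.012,0,0,0,0,0.15],[0,-0.012,0,0,0,0,0.25],[0,-0.012,0,0,0,0,0.3],[0,-0.012,0,0,0,0,0.3]]'
python3 -m jog '[[0,0,-0.05,0,0,0,0.3],[0,0,-0.12,0,0,0,0.3],[0,0,-0.2,0,0,0,0.3],[0,0,-0.25,0,0,0,0.3],[0,0,-0.25,0,0,0,0.3]]'
python3 - <<'E'
from h import *
s=bot.sense();print(s["joints"].round(2))
for cam in("top","wrist","scene"):
    c=bot.capture(cam)
    for n in("cover_handle","screw_cap","cap_head","cap_seat","spin_dryer"): print(cam,n,find(c,cam,n))
    if cam=="scene": w=c["frame"][100:300,220:480]
    if cam=="top": t=c["frame"][180:380,280:430]
cv2.imwrite("pics/e.png",np.hstack([cv2.resize(w,(450,346)),cv2.resize(t,(260,346))]))
E
```

```text
time: 12.55
tool_pos: [0.688, -0.0713, 0.2916]
orientation: [1.958, 2.456, -0.001]
wrist_force: [0.0, 0.2, 0.2]
grip_width: 0.0253
finger_force: 0.0
time: 13.05
tool_pos: [0.6888, -0.0715, 0.369]
orientation: [1.956, 2.454, 0.003]
wrist_force: [0.4, -0.9, 1.3]
grip_width: 0.0257
finger_force: 0.0
[-0.32  0.53  0.64  1.17 -0.3   1.54  0.48]
top cover_handle []
top screw_cap [(0.58, [0.5641, -0.1041, 0.0662])]
top cap_head [(0.53, [0.5672, -0.099, 0.1011])]
top cap_seat [(0.73, [0.5683, -0.0981, 0.0653]), (0.61, [0.5612, -0.1004, 0.003])]
top spin_dryer [(0.95, [0.5613, -0.1009, 0.0025]), (0.58, [0.3736, -0.326, -0.0026])]
wrist cover_handle [(0.85, [0.6872, -0.0708, 0.3142])]
wrist screw_cap [(0.65, [0.5683, -0.0961, 0.0645])]
wrist cap_head [(0.61, [0.5644, -0.0993, 0.0951])]
wrist cap_seat [(0.63, [0.5632, -0.1001, 0.0622])]
wrist spin_dryer [(0.57, [0.5675, -0.097, -0.0029])]
scene cover_handle [(0.91, [0.6885, -0.0741, 0.3145])]
scene screw_cap [(0.69, [0.5619, -0.0988, 0.0674])]
scene cap_head [(0.66, [0.5643, -0.097, 0.0907])]
scene cap_seat [(0.67, [0.5633, -0.0989, 0.0639])]
scene spin_dryer [(0.59, [0.5645, -0.0984, -0.0007])]
```

View pics/e.png

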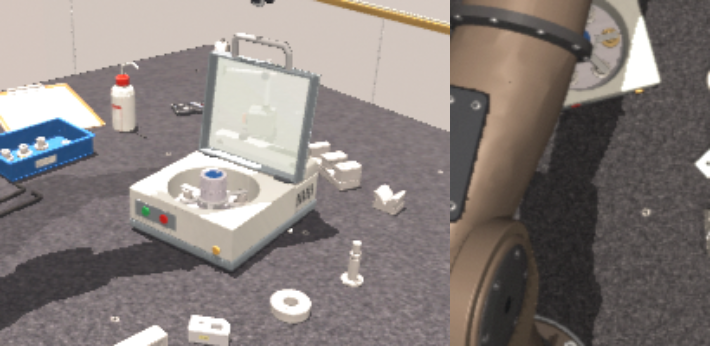

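```bash
python3 - <<'E'
from h import *
t=tool(.227);plan([((.60,-.0895,.31),t),((.565,-.098,.21),t)])
E
```

```text
[0.004, -0.299, 0.189] [0.0, -0.0, -0.003] mm 106
[-0.001, -0.12, 0.333] [0.0, 0.0, 0.0] mm 106
```

```bash
python3 -m jog '[[0,-0.15,0,0,0,0,0.75],[0,-0.3,0,0,0,0,0.75],[0,-0.42,0.1,0,0,0,0.75],[0,-0.42,0.25,0,0,0,0.75],[0,-0.42,0.4,0,0,0,0.75]]'
python3 -m jog '[[0,0,0.12,0,0,0,0.75],[0,0,0.12,0,0,0,0.75]]'
python3 - <<'E'
from h import *
s=bot.sense();print(s["tool_pos"],s["joints"].round(2))
c=bot.capture("wrist");K=c["K"];D=c["depth"]
for n in("screw_cap","cap_head","cap_seat","spin_dryer"): print(n,find(c,"wrist",n))
v,u=np.mgrid[0:400,0:640];P=np.stack([(u-K[0,2])/K[0,0]*D,(v-K[1,2])/K[1,1]*D,D],-1)
M=np.array(c["rotation"]);M=M if M.shape==(3,3) else R.from_rotvec(M).as_matrix()
W=P@M.T+np.array(c["xyz"])
hsv=cv2.cvtColor(c["frame"],cv2.COLOR_BGR2HSV)
m=(hsv[...,0]>95)&(hsv[...,0]<130)&(hsv[...,1]>90)&(abs(W[...,2]-.109)<.008)&(D>0)
print("blue",m.sum(),W[m].mean(0),W[m].min(0),W[m].max(0))
k=(W[...,2]>.135)&(D>0)&(D<.3)
# finger points in tool frame
T=R.from_rotvec(s["orientation"]).inv().apply(W[k]-s["tool_pos"])
i=np.argsort(T[:,2])[-300:];print("tips tool-frame max z",np.percentile(T[:,2],[95,99,99.9]),T[i].mean(0))
cv2.imwrite("pics/f.png",c["frame"])
E
```

```text
time: 14.45
tool_pos: [0.5646, -0.099, 0.2468]
orientation: [1.957, 2.455, 0.005]
wrist_force: [1.6, 1.0, -0.9]
grip_width: 0.0638
finger_force: 0.0
time: 14.65
tool_pos: [0.562, -0.0979, 0.2066]
orientation: [-1.953, -2.452, 0.007]
wrist_force: [-0.5, 0.5, 0.9]
grip_width: 0.0639
finger_force: 0.0
[ 0.56202743 -0.09787347  0.20661603] [-0.37  0.4   0.62  1.76 -0.26  1.07  0.57]
screw_cap [(0.83, [0.5672, -0.0953, 0.0649]), (0.52, [0.6601, -0.0728, 0.0879])]
cap_head []
cap_seat []
spin_dryer [(0.85, [0.566, -0.0997, 0.0008])]
blue 543 [ 0.56458701 -0.09654026  0.10877938] [ 0.5515427  -0.11209775  0.10679284] [ 0.57970831 -0.08378925  0.11053777]
tips tool-frame max z [0.05235324 0.06668875 0.07026925] [0.0209768  0.13123154 0.07001186]
```

View pics/f.png

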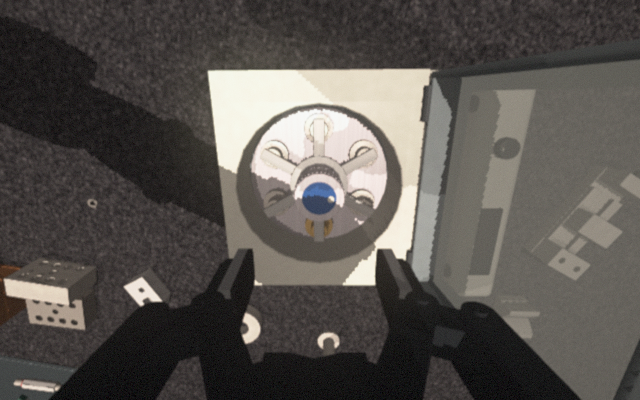

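```bash
python3 - <<'E'
from h import *
s=bot.sense()
c=bot.capture("wrist");K=c["K"];D=c["depth"]
for u in(225,235,245,250,380,390,400):
  for v in (250,254,258,264,275):
    Z=D[v,u];w=world(c,[(u-K[0,2])/K[0,0]*Z,(v-K[1,2])/K[1,1]*Z,Z])
    q=R.from_rotvec(s["orientation"]).inv().apply(w-s["tool_pos"])
    if abs(q[2])<.05: print(u,v,q.round(4))
plan([((.5652,-.0968,.14),tool(.227)),((.5652,-.0968,.088),tool(.227))])
E
```

```text
225 264 [ 0.0096 -0.042  -0.0291]
225 275 [ 0.0135 -0.0373 -0.0441]
235 254 [ 0.0136 -0.0374 -0.0266]
235 258 [ 0.0133 -0.0367 -0.0298]
235 264 [ 0.0133 -0.0353 -0.0351]
235 275 [ 0.0134 -0.0331 -0.0439]
245 250 [ 0.0133 -0.0336 -0.0222]
245 254 [ 0.0138 -0.0325 -0.027 ]
245 258 [ 0.0129 -0.0321 -0.0292]
245 264 [ 0.0118 -0.0314 -0.0327]
245 275 [ 0.0077 -0.0311 -0.0354]
250 250 [ 0.0134 -0.0311 -0.0223]
250 254 [ 0.0119 -0.0309 -0.0237]
250 258 [ 0.0093 -0.0313 -0.0231]
250 264 [ 0.0067 -0.0312 -0.0244]
250 275 [ 0.0015 -0.0312 -0.0262]
380 250 [ 0.0131  0.0334 -0.0219]
380 254 [ 0.0123  0.0329 -0.0244]
380 258 [ 0.0108  0.0328 -0.0255]
380 264 [ 0.0079  0.0328 -0.0263]
380 275 [ 0.0025  0.0329 -0.0277]
390 250 [ 0.0138  0.038  -0.023 ]
390 254 [ 0.0134  0.0373 -0.0263]
390 258 [ 0.0134  0.0364 -0.03  ]
390 264 [ 0.0134  0.0351 -0.0353]
390 275 [ 0.013   0.0332 -0.0432]
400 258 [ 0.0096  0.0432 -0.0236]
400 264 [ 0.0097  0.0416 -0.0293]
400 275 [ 0.0134  0.0373 -0.0439]
[0.009, -0.003, 0.242] [0.007, 0.002, -0.003] mm 73
[0.0, 0.0, 0.173] [0.0, 0.0, 0.0] mm 52
```

```bash
python3 -m jog '[[0.009,-0.003,0.12,0.007,0,0,0.75],[0.009,-0.003,0.24,0.007,0,0,0.75],[0.009,-0.003,0.24,0.007,0,0,0.75],[0.009,-0.003,0.24,0.007,0,0,0.75]]'
python3 - <<'E'
from h import *
s=bot.sense();c=bot.capture("wrist");K=c["K"];D=c["depth"]
cv2.imwrite("pics/g.png",c["frame"][100:400,120:520])
plan([((.5652,-.0968,.062),tool(.227))])
E
```

```text
time: 15.35
tool_pos: [0.564, -0.0967, 0.1398]
orientation: [-1.957, -2.456, 0.004]
wrist_force: [0.6, -0.1, 0.5]
grip_width: 0.0639
finger_force: 0.0
[0.0, 0.002, 0.262] [-0.003, 0.002, -0.004] mm 79
```

View pics/g.png

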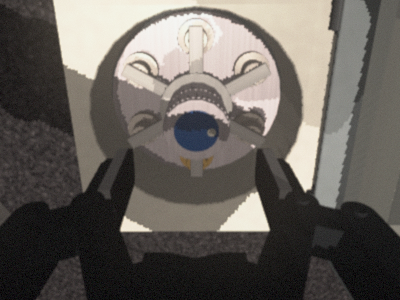

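```bash
python3 -m jog '[[0,0.002,0.08,0,0,0,0.75],[0,0.002,0.16,0,0,0,0.75],[0,0.002,0.22,0,0,0,0.75],[0,0.002,0.26,0,0,0,0.75],[0,0.002,0.26,0,0,0,0.75]]'
python3 -m jog '[[0,0,0,0,0,0,0.4],[0,0,0,0,0,0,0.4],[0,0,0,0,0,0,0.4],[0,0,0,0,0,0,0.4],[0,0,0,0,0,0,0.4]]' 40
python3 -c "
from bench import bot
s=bot.sense();print(s['ft_torque'],s['joints'].round(2))"
```

```text
time: 15.9
tool_pos: [0.5641, -0.0963, 0.0608]
orientation: [-1.956, -2.456, 0.004]
wrist_force: [0.1, 0.0, -0.1]
grip_width: 0.0642
finger_force: 0.0
time: 16.4
tool_pos: [0.565, -0.0966, 0.0622]
orientation: [-1.958, -2.457, 0.002]
wrist_force: [-0.5, -0.6, 6.8]
grip_width: 0.0453
finger_force: 40.6
[-0.00762544  0.19005065 -0.05519496] [-0.29  0.57  0.52  1.9  -0.4   0.77  0.68]
```

```bash
python3 -m jog '[[0,0,0,0,0,-0.2,0.4],[0,0,0,0,0,-0.4,0.4],[0,0,0,0,0,-0.6,0.4],[0,0,0,0,0,-0.8,0.4],[0,0,0,0,0,-0.8,0.4]]'
python3 -c "
from bench import bot
s=bot.sense();print(s['ft_torque'],s['joints'].round(2))"
```

```text
time: 16.9
tool_pos: [0.5635, -0.0968, 0.062]
orientation: [-1.427, -2.796, 0.002]
wrist_force: [-4.9, 0.7, 9.7]
grip_width: 0.0446
finger_force: 43.3
[-0.01068383  1.21265785 -0.55299641] [-0.21  0.55  0.41  1.9  -0.31  0.76  1.  ]
```

```bash
python3 -m jog '[[0,0,0,0,0,0.25,0.4],[0,0,0,0,0,0.5,0.4],[0,0,0,0,0,0.75,0.4],[0,0,0,0,0,1,0.4],[0,0,0,0,0,1,0.4]]'
python3 -c "
from bench import bot
s=bot.sense();print(s['ft_torque'],s['joints'].round(2))"
python3 -m jog '[[0,0,0,0,0,0.25,0.4],[0,0,0,0,0,0.5,0.4],[0,0,0,0,0,0.75,0.4],[0,0,0,0,0,1,0.4],[0,0,0,0,0,1,0.4]]'
python3 - <<'E'
from h import *
s=bot.sense();print(s['ft_torque'],s['joints'].round(2))
c=bot.capture("wrist");cv2.imwrite("pics/h.png",c["frame"][150:400,170:470])
E
```

```text
time: 17.4
tool_pos: [0.565, -0.0964, 0.0619]
orientation: [2.082, 2.353, -0.002]
wrist_force: [-0.1, -0.1, 5.2]
grip_width: 0.0452
finger_force: 43.1
[ 0.06541582  0.00911451 -0.11997408] [-0.31  0.58  0.55  1.9  -0.42  0.78  0.6 ]
time: 17.9
tool_pos: [0.5662, -0.0963, 0.0619]
orientation: [2.595, 1.767, -0.0]
wrist_force: [4.5, 0.3, 4.6]
grip_width: 0.0449
finger_force: 42.8
[ 0.08668638 -1.08783329 -0.03977131] [-0.4   0.62  0.69  1.91 -0.53  0.81  0.21]
```

View pics/h.png

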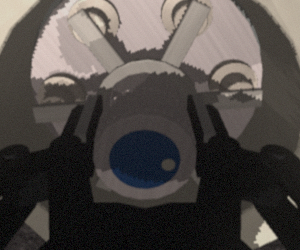

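```bash
python3 -m jog '[[0,0,0,0,0,0.2,0.4],[0,0,0,0,0,0.4,0.4],[0,0,0,0,0,0.6,0.4],[0,0,0,0,0,0.8,0.4],[0,0,0,0,0,0.8,0.4]]'
python3 - <<'E'
from h import *
s=bot.sense();print(s['ft_torque'],s['joints'].round(2))
c=bot.capture("wrist");K=c["K"]
f=c["frame"];hsv=cv2.cvtColor(f,cv2.COLOR_BGR2HSV)
b=((hsv[...,0]>95)&(hsv[...,0]<130)&(hsv[...,1]>90)).astype(np.uint8)
n,l,st,ce=cv2.connectedComponentsWithStats(b);i=1+np.argmax(st[1:,4])
h=cv2.convexHull(np.argwhere(l==i)[:,::-1].astype(np.int32));m=np.zeros(b.shape,np.uint8);cv2.fillConvexPoly(m,h,1)
dot=(m>0)&(l!=i)&(hsv[...,1]<90)
M=R.from_rotvec(c["rotation"]).as_matrix() if np.shape(c["rotation"])!=(3,3) else np.array(c["rotation"])
def g(u,v):
    d=M@np.array([(u-K[0,2])/K[0,0],(v-K[1,2])/K[1,1],1]);o=np.array(c["xyz"]);return o+d*(.109-o[2])/d[2]
v,u=np.nonzero(dot);p=g(u.mean(),v.mean());v,u=np.nonzero(m);q=g(u.mean(),v.mean())
print(dot.sum(),p,q,"dot yaw rel dryer",np.arctan2(*(p-q)[1::-1])-.227)
E
```

```text
time: 18.45
tool_pos: [0.5677, -0.0968, 0.0621]
orientation: [2.891, 1.22, 0.003]
wrist_force: [10.4, -1.1, 1.1]
grip_width: 0.0453
finger_force: 42.8
[-0.25428055 -2.33651961  0.0903557 ] [-0.46  0.65  0.8   1.91 -0.62  0.84 -0.1 ]
235 [ 0.56951018 -0.10295853  0.109     ] [ 0.5651272  -0.09717149  0.109     ] dot yaw rel dryer -1.1495894315127622
```

```bash
python3 -m jog '[[0.003,0.003,0,0,0,0.08,0.4],[0.003,0.003,-0.01,0,0,0.08,0.4],[0.003,0.003,-0.02,0,0,0.08,0.4],[0.003,0.003,-0.03,0,0,0.08,0.4],[0.003,0.003,-0.03,0,0,0.08,0.4]]'
```

```text
time: 19.0
tool_pos: [0.5677, -0.097, 0.0707]
orientation: [2.914, 1.166, 0.0]
wrist_force: [8.3, -1.9, -1.6]
grip_width: 0.045
finger_force: 42.9
```

```bash
python3 -m jog '[[0,0,-0.03,0,0,0,0.4],[0,0,-0.07,0,0,0,0.4],[0,0,-0.12,0,0,0,0.4],[0,0,-0.18,0,0,0,0.4],[0,0,-0.24,0,0,0,0.4]]'
python3 -m jog '[[0,0,-0.04,0,0,0,0.4],[0,0,-0.063,0,0,0,0.4],[0,0,-0.063,0,0,0,0.4],[0,0,-0.063,0,0,0,0.4]]'
python3 - <<'E'
from h import *
print(bot.sense()["orientation"])
for cam in("wrist","scene"):
    c=bot.capture(cam)
    for n in("screw_cap","cap_head","cover_handle","cap_seat"): print(cam,n,find(c,cam,n))
cv2.imwrite("pics/i.png",cv2.resize(c["frame"][130:270,250:430],(720,560)))
E
```

```text
time: 19.5
tool_pos: [0.5647, -0.0963, 0.1429]
orientation: [-2.918, -1.162, 0.007]
wrist_force: [0.2, 0.4, -1.2]
grip_width: 0.045
finger_force: 44.1
time: 19.9
tool_pos: [0.5651, -0.096, 0.1601]
orientation: [-2.918, -1.16, 0.006]
wrist_force: [0.8, -0.0, -1.5]
grip_width: 0.0448
finger_force: 44.1
[-2.91834505 -1.16008114  0.00623506]
wrist screw_cap [(0.95, [0.5633, -0.0939, 0.1654])]
wrist cap_head [(0.64, [0.5627, -0.096, 0.1942])]
wrist cover_handle []
wrist cap_seat [(0.93, [0.5681, -0.0963, 0.0628])]
scene screw_cap [(0.79, [0.5615, -0.1004, 0.1634])]
scene cap_head [(0.6, [0.5628, -0.0964, 0.1911])]
scene cover_handle [(0.64, [0.6888, -0.0754, 0.314])]
scene cap_seat [(0.88, [0.5671, -0.0976, 0.0653])]
```

View pics/i.png

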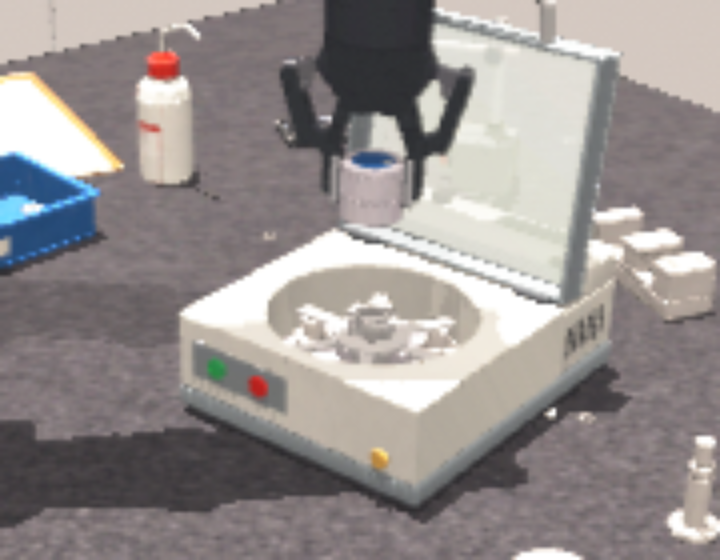

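The picture shows the cap upright in the jaws at (375,190), about 99 mm above its seat. The cover is standing open and the things around the dryer are undisturbed.

```bash
python3 -c "
from bench import bot
print(bot.sign_off())"
```

```text
the job is handed in; nothing more can be done
None
```

The job is handed in: the cover stands open on its stop, and the cap (left-hand thread, it came loose clockwise) is held upright about 10 cm above its seat, with the other things on the table untouched.

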